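Find the gauge leaf that fits the spindle

TASK

Find out which of the three gauge leaves (red, white, yellow) fits the thread of the spindle in the green gauging stand: try them one at a time, teeth down, lengthways on top of the thread between the guide posts, pressing lightly (always under 25 N) and feeling along the thread for the grooves, until one drops fully home. Leave that leaf standing fully home in the thread, let go of it, and leave the other two standing in slots of the grey rack; do not disturb the meter, the jar or the screwdriver.

Things in the scene. Friction and masses are not known exactly. Their poses are not given: they have to be found in the camera images.
- stand: fixed gauging stand: green base 230 x 150, origin under its centre, holding a steel threaded spindle level along x in a black cradle. Thread 36 outer diameter, 4 deep, 114 long, crest tops 63 above the origin; pitch 8, 10 or 12 and where the grooves lie along x vary and are not told. A leaf over the spindle fits between two pairs of guide posts at x = +-29: slot 15 wide, flared above, posts 86 high.
- thread_top (a point): on top of the thread's crests, mid-stand; x along the spindle. The fitting leaf pushed home has its mid point 28 above this point (teeth 4 deep). Less than 2.8 off the grooves along x it goes part way in; a leaf farther off, or of wrong pitch anywhere, rides on the crests, 4 higher. Rigid; the teeth wedge, so a push of about 5 N is plenty. Spindles on grey plates at the sides are only stock.
- leaf_red_mid (a point): red plastic gauge leaf, an upright comb 62 high, 10 thick. 7 teeth at the bottom, pitch 8, 4 high, tips 1 wide, 30-degree flanks; above, a plate 60 long, 20 high, then a grip tab 30 long from 24 to 62 above the tips. 40 g. Point half-way up, 32 above the tooth tips; x along the teeth, y across, z up. Starts in any slot of the rack, x along its x.
- leaf_white_mid (a point): white plastic gauge leaf, an upright comb 62 high, 10 thick. 5 teeth at the bottom, pitch 10, 4 high, tips 2 wide, 30-degree flanks; above, a plate 60 long, 20 high, then a grip tab 30 long from 24 to 62 above the tips. 40 g. Point half-way up, 32 above the tooth tips; x along the teeth, y across, z up. Starts in any slot of the rack, x along its x.
- leaf_yellow_mid (a point): yellow plastic gauge leaf, an upright comb 62 high, 10 thick. 5 teeth at the bottom, pitch 12, 4 high, tips 3 wide, 30-degree flanks; above, a plate 60 long, 20 high, then a grip tab 30 long from 24 to 62 above the tips. 40 g. Point half-way up, 32 above the tooth tips; x along the teeth, y across, z up. Starts in any slot of the rack, x along its x.
- rack: fixed grey rack, 236 long (x) and 50 wide (y) over its foot, origin at the centre of its underside. Three slots in a row along x, centred 75 before, at and 75 beyond the origin, each 20 wide (y) and about 70 long (x); floor 4 above the bench, walls 18 high. A leaf stands upright in a slot.
- bin: fixed empty blue parts bin, 140 x 120, 22 high, origin under its centre; not needed, in the way at most
- meter_mid (a point): yellow multimeter lying flat, 95 x 190 x 42; bystander. This point is its centre, 20 above the bench.
- jar_mid (a point): small amber jar, 48 diameter, 55 high; bystander. This point is half-way up.
- driver_mid (a point): orange-handled screwdriver lying down, 170 long; bystander. This point is near its middle.

How it is judged:
At the end, for the whole second after the job is handed in: one leaf stands released on the spindle in the stand, fully home (within 1.3 mm of full depth, lengthways within 0.12 rad, within 20 mm of mid-stand, tilt below 0.3 rad); the other two stand in slots of the rack (within 6 mm of the floor, tilt below 0.35 rad); all at rest (((x of leaf_red_mid in the frame of stand between -0.02 and 0.02 m and y of leaf_red_mid in the frame of stand between -0.012 and 0.012 m and z of leaf_red_mid in the frame of stand between 0.087 and 0.0923 m and angle between the x axis of leaf_red_mid and the x axis of stand, either way round below 0.12 rad and angle between leaf_red_mid's own z axis and vertical below 0.3 rad and x of leaf_white_mid in the frame of rack between -0.115 and 0.115 m and y of leaf_white_mid in the frame of rack between -0.015 and 0.015 m and z of each of leaf_white_mid, leaf_yellow_mid in the frame of rack below 0.042 m and angle between each of leaf_white_mid, leaf_yellow_mid's own z axis and vertical below 0.35 rad and x of leaf_yellow_mid in the frame of rack between -0.115 and 0.115 m and y of leaf_yellow_mid in the frame of rack between -0.015 and 0.015 m) or (x of leaf_white_mid in the frame of stand between -0.02 and 0.02 m and y of leaf_white_mid in the frame of stand between -0.012 and 0.012 m and z of leaf_white_mid in the frame of stand between 0.087 and 0.0923 m and angle between the x axis of leaf_white_mid and the x axis of stand, either way round below 0.12 rad and angle between leaf_white_mid's own z axis and vertical below 0.3 rad and x of leaf_red_mid in the frame of rack between -0.115 and 0.115 m and y of leaf_red_mid in the frame of rack between -0.015 and 0.015 m and z of each of leaf_red_mid, leaf_yellow_mid in the frame of rack below 0.042 m and angle between each of leaf_red_mid, leaf_yellow_mid's own z axis and vertical below 0.35 rad and x of leaf_yellow_mid in the frame of rack between -0.115 and 0.115 m and y of leaf_yellow_mid in the frame of rack between -0.015 and 0.015 m) or (x of leaf_yellow_mid in the frame of stand between -0.02 and 0.02 m and y of leaf_yellow_mid in the frame of stand between -0.012 and 0.012 m and z of leaf_yellow_mid in the frame of stand between 0.087 and 0.0923 m and angle between the x axis of leaf_yellow_mid and the x axis of stand, either way round below 0.12 rad and angle between leaf_yellow_mid's own z axis and vertical below 0.3 rad and x of leaf_red_mid in the frame of rack between -0.115 and 0.115 m and y of leaf_red_mid in the frame of rack between -0.015 and 0.015 m and z of each of leaf_red_mid, leaf_white_mid in the frame of rack below 0.042 m and angle between each of leaf_red_mid, leaf_white_mid's own z axis and vertical below 0.35 rad and x of leaf_white_mid in the frame of rack between -0.115 and 0.115 m and y of leaf_white_mid in the frame of rack between -0.015 and 0.015 m)) and linear speed of each of leaf_red, leaf_white, leaf_yellow below 0.02 m/s); the robot touches nothing.
It fails at once if a leaf presses on a spindle with more than 25 N (contact force between any of leaf_red, leaf_white, leaf_yellow and spindle_1 above 25 N or contact force between any of leaf_red, leaf_white, leaf_yellow and spindle_2 above 25 N or contact force between any of leaf_red, leaf_white, leaf_yellow and spindle_3 above 25 N).
It fails at once if the meter, the jar or the screwdriver is moved by more than 20 mm (distance of any of meter_mid, jar_mid, driver_mid from where it was at the start of the episode above 0.02 m).
It also fails if it takes over 72 s, if anything falls off the work surface, if the arm or the gripper's body presses on something with over 40 N, if the wrist force passes 120 N, or if a joint passes its speed limit or range.

ROBOT

A 6-joint arm with a two-finger parallel gripper is mounted at the origin on the work surface. World frame = base frame: x ahead of the robot, y to its left, z up, the work surface at z = 0. Lengths are in m, angles in rad, forces in N, time in s.
With the tool pointing down it reaches from about 0.35 to 0.85 m from the base axis. Payload 8.1 kg.
Tool frame: the origin (TCP) lies midway between the tips of the shut fingers; the grasp point (between the pads) lies robot.grip_depth behind it (robot.grip_depth is the distance from the TCP to the grasp point, in m); z points along the fingers, y is the line along which they close (so a half turn about z gives the same grasp; the last joint's range is limited). The gripper opens to 93 mm and grips with 3 to 60 N. Pads are 15 mm wide; open, the fingers measure 128 mm over their backs; the gripper's body (75 mm by 188 mm) begins 65 mm behind the grasp point.
Start: joints at [1.046, 0.13, 1.488, -0, 1.523, -0.085], TCP at [0.255, 0.543, 0.219] pointing down, gripper open.
Joint ranges: [-2.96, 2.96], [-0.89, 2.26], [0.02, 2.5], [-1.34, 4.48], [0, 2.73], [-2.66, 2.66]. Speed limits (rad/s): [2.39, 2.39, 2.79, 3.14, 3.14, 3.14].

INTERFACE

Orientations are given as a rotation vector (axis times angle).
In Python, from plant import robot gives the robot as it stands.
- The arm moves only by the tool carry_out, never from a script. Its argument "rows" is a list of rows, each a list of 6 numbers: the shift along the tool's x, y, z in m, then the turn, a rotation vector about the tool's x, y, z in degrees. A call has 1 to 12 rows; each row is the pose to reach, as a shift and turn from the pose commanded when the call began, along the tool's axes at that moment; what a row does not reach only later rows make up. A row lasts 1/8 s, in which the tool goes at most 62.5 mm and 10.7 degrees, less where a joint would pass 70% of its speed; a pose out of reach is approached as far as the arm can. A call with a gripper value outside its range is refused whole. "jaw" is the closure in counts, from 0 (fully open) to 255 (shut), set as the call begins (left out, the last holds). The fingers move at their own pace and stop on an object; "force" is the grip in N (left out, the last holds). Time passes only in rows, so rows that repeat a pose let the fingers close. It gives the time, the measured TCP pose, the force, the opening and the grip force at its end, in the units of the state.
- robot.read_state(): the state, without advancing time (a new reading comes with each control period).
- robot.read_camera(name): name is "scene" or "top" or "wrist"; returns the picture (420x560x3 uint8, red, green, blue); there is no depth.
- robot.camera_model(name): a dict with "fx", "fy", "cx", "cy" (pixels), "dist" ([k1, k2, p1, p2, k3] as OpenCV has them; the pictures are not rectified), "R" (3x3) and "t" (3): a world point X has camera coordinates R X + t; the wrist camera has in their place "mount" (4x4, takes a point from camera to tool coordinates, whose origin is the TCP and whose axes are the flange's). Camera axes: x right, y down, z forward; pixel columns grow to the right and rows downward; lengths in m; the calibration is good to about 2 mm. A picture is of the moment at which its call begins: read the wrist's pose just before it. camera_model takes no time and is no camera call.
- robot.close_job(): hands the job in; it is judged then, once.
Trained networks look in the newest picture that a camera, given by its name, has taken for a name from the list of things; names that differ only in an ending like _2 or _b are one class to them, and where a whole thing is asked for, a point or a joint stands for the part that bears it (a point fixed in the world has none). Each returns a list of dicts, best first, with "conf" (0 to 1); they miss things now and then, are a little off and sometimes report something else, mostly with a low value. They report only what shows in the picture. A call takes as long as a camera call.
- robot.outline_of(camera, target): "pixels" (420x560 bool, what is visible of it) and "pixel" ([column, row] in pixels, amid what is visible of it).
The state is a dict: "t": time; "q": joint angles; "dq": joint speeds; "joint_torque": joint torques, N m; "tool_pos": TCP position; "orientation": TCP orientation; "force": force on the tool from outside, world axes, zero at the start; "wrist_torque": the same for the moment, N m; "opening": finger opening in m; "gripper_force": force on a finger pad.
Only numpy, scipy, OpenCV 4.12 (cv2) and the standard library are available. Lean on these libraries where they do the work, as an engineer would, in place of code of your own. Each camera call takes 0.05 s, during which the arm holds its last target. There are 200 camera calls.

## Working session

There is one attempt and no reset: what is moved stays moved. The work goes in short steps, Python scripts to look and compute and a tool call to move; the robot and the scene stay as the last step left them, time stands still between calls to the robot, and variables do not carry over. Pictures are saved under pics/ and viewed, at most 10 in all, crops included, and the job is handed in when it is done.

Besides the shell and the picture viewer there is one more tool, called after ">>>" as a command line: name --pt "numbers of a row" for each row, then --argument value for the rest. carry_out: Moves the arm, as the interface text tells. Its arguments: {"type":"object","properties":{"rows":{"type":"array"},"jaw":{"type":"number"},"force":{"type":"number"}},"required":["rows"]}

```bash
mkdir -p pics; ls
python3 - <<'E'
from plant import robot
import cv2
s=robot.read_state()
print({k:s[k] for k in('t','tool_pos','orientation','force','opening')},robot.grip_depth)
a=robot.read_camera('scene');b=robot.read_camera('top')
cv2.imwrite('pics/scene.png',a[:,:,::-1]);cv2.imwrite('pics/top.png',b[:,:,::-1])
for c in('scene','top'):
  print(c,robot.camera_model(c))
print(robot.camera_model('wrist'))
for n in('stand','rack','leaf_red_mid','leaf_white_mid','leaf_yellow_mid','bin','meter_mid','jar_mid','driver_mid'):
  o=robot.outline_of('top',n); print(n,[(round(x['conf'],2),x['pixel'],int(x['pixels'].sum())) for x in o[:3]])
E
```

```text
pics
{'t': 0.0, 'tool_pos': array([0.25513746, 0.54241846, 0.21758709]), 'orientation': array([-6.85133518e-01, -3.06540685e+00,  2.75825166e-03]), 'force': array([-0.16752933, -0.58242406,  0.3629212 ]), 'opening': 0.09352442436475841} 0.0188
scene {'fx': 485.54556969223404, 'fy': 485.54556969223404, 'cx': 275.12068453945494, 'cy': 209.19806860157266, 'dist': array([0.05088945, 0.        , 0.        , 0.        , 0.        ]), 'R': array([[ 0.20629896,  0.97840638,  0.01271615],
       [ 0.7850286 , -0.15773927, -0.59903958],
       [-0.58409831,  0.13356379, -0.80061843]]), 't': array([-0.1224336 , -0.4212262 ,  1.33045557])}
top {'fx': 428.57683086553595, 'fy': 428.57683086553595, 'cx': 279.9539564168889, 'cy': 215.27865725046414, 'dist': array([-0.12156383,  0.        ,  0.        ,  0.        ,  0.        ]), 'R': array([[ 0.02852431, -0.99956439, -0.00757626],
       [-0.99562849, -0.02773598, -0.08918873],
       [ 0.08893974,  0.01008718, -0.99598593]]), 't': array([-0.00622415,  0.61690566,  0.97609388])}
{'fx': 350.95999829638873, 'fy': 350.95999829638873, 'cx': 280.2340717
[... 185 characters left out ...]
        8.39049732e-02],
       [ 9.99999928e-01,  1.27154443e-04,  3.58235010e-04,
        -4.50598943e-04],
       [-3.03251192e-04, -3.01403143e-01,  9.53496751e-01,
        -1.66542739e-01],
       [ 0.00000000e+00,  0.00000000e+00,  0.00000000e+00,
         1.00000000e+00]])}
stand [(0.64, [286.8, 244.0], 4024)]
rack [(0.74, [177.0, 244.1], 1274)]
leaf_red_mid [(0.59, [172.1, 244.4], 175)]
leaf_white_mid [(0.61, [164.3, 275.9], 237)]
leaf_yellow_mid [(0.65, [180.0, 213.1], 176)]
bin [(0.75, [367.4, 257.9], 3131), (0.5, [172.3, 244.9], 198)]
meter_mid [(0.89, [293.0, 138.2], 3137)]
jar_mid [(0.94, [209.8, 152.6], 392)]
driver_mid [(0.65, [362.2, 146.3], 455), (0.6, [293.2, 140.5], 3082)]
```

View pics/scene.png

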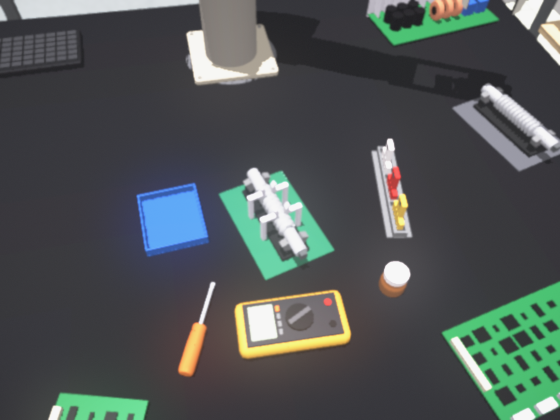

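View pics/top.png

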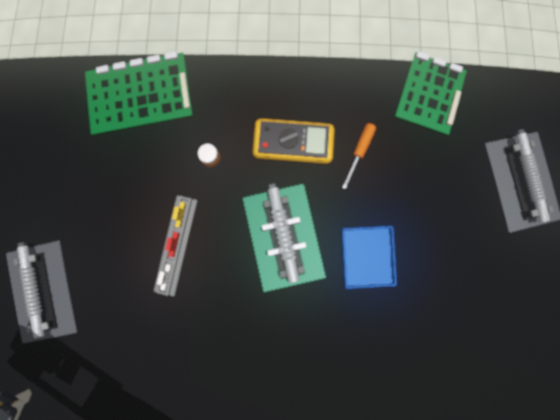

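The scene view shows the stand at about (275,225) and the rack at (392,192). In the top view the stand is at (284,238) with its spindle slanted. The rack at (177,244) holds yellow, red and white from far to near, with the jar at (208,153).

```bash
cat > h.py <<'E'
from plant import robot
import numpy as np, cv2
from scipy.spatial.transform import Rotation as Rn
def cam(c):
    m=robot.camera_model(c)
    K=np.array([[m['fx'],0,m['cx']],[0,m['fy'],m['cy']],[0,0,1]])
    if c=='wrist':
        s=robot.read_state(); T=np.eye(4);T[:3,:3]=Rn.from_rotvec(s['orientation']).as_matrix();T[:3,3]=s['tool_pos']
        W=np.linalg.inv(T@m['mount']);R,t=W[:3,:3],W[:3,3]
    else: R,t=m['R'],m['t']
    return K,m['dist'],np.array(R),np.array(t)
def toplane(px,z,C):
    K,d,R,t=C
    u=cv2.undistortPoints(np.array(px,float).reshape(-1,1,2),K,d).reshape(-1,2)
    r=np.c_[u,np.ones(len(u))]@R; o=-R.T@t
    return (o+r*((z-o[2])/r[:,2])[:,None])[:,:2]
def proj(X,C):
    K,d,R,t=C
    return cv2.projectPoints(np.array(X,float).reshape(-1,1,3),cv2.Rodrigues(R)[0],t,K,d)[0].reshape(-1,2)
def rect(mask,z,C):
    n,l,st,_=cv2.connectedComponentsWithStats(mask.astype(np.uint8))
    ys,xs=np.where(mask)
    p=toplane(np.c_[xs,ys],z,C)
    (c,sz,a)=cv2.minAreaRect((p*1000).astype(np.float32))
    return np.round(c,1),np.round(sz,1),round(a,1)
E
python3 - <<'E'
from h import *
C=cam('top'); robot.read_camera('top')
for n,z in(('stand',.008),('rack',.018),('leaf_red_mid',.06),('leaf_white_mid',.06),('leaf_yellow_mid',.06),('bin',.02),('meter_mid',.04),('jar_mid',.055)):
  o=robot.outline_of('top',n)[0]['pixels']; print(n,rect(o,z,C))
E
```

```text
stand (array([565.5,   2.8]), array([234.7, 154.2]), 15.1)
rack (array([539.1, 257.9]), array([ 54.6, 236.4]), 78.7)Traceback (most recent call last):
  File "<stdin>", line 4, in <module>
IndexError: list index out of range
```

```bash
cat >> h.py <<'E'
def go(x,y,z,head,say=''):
    "row (mm->m, deg) from the measured pose to TCP x,y,z (m), pointing down, tool x at heading (deg)"
    s=robot.read_state(); R0=Rn.from_rotvec(s['orientation'])
    h=np.radians(head); R1=Rn.from_matrix(np.c_[[np.cos(h),np.sin(h),0],[np.sin(h),-np.cos(h),0],[0,0,-1]])
    d=R0.inv().apply(np.array([x,y,z])-s['tool_pos']); w=(R0.inv()*R1).as_rotvec(degrees=True)
    print(say,np.round(d,4).tolist(),np.round(w,2).tolist())
E
python3 -c "
from h import *
go(.565,.003,.19,195.1)"
```

```text
[-0.51, -0.3568, 0.0287] [0.0, 0.0, -40.3]
```

>>> carry_out --pt "-0.51 -0.357 0.028 0 0 -40.3" --pt "-0.51 -0.357 0.028 0 0 -40.3" --pt "-0.51 -0.357 0.028 0 0 -40.3" --pt "-0.51 -0.357 0.028 0 0 -40.3" --pt "-0.51 -0.357 0.028 0 0 -40.3" --pt "-0.51 -0.357 0.028 0 0 -40.3" --pt "-0.51 -0.357 0.028 0 0 -40.3" --pt "-0.51 -0.357 0.028 0 0 -40.3" --pt "-0.51 -0.357 0.028 0 0 -40.3" --pt "-0.51 -0.357 0.028 0 0 -40.3" --pt "-0.51 -0.357 0.028 0 0 -40.3" --pt "-0.51 -0.357 0.028 0 0 -40.3"

```text
t: 2.25
tool_pos: [0.5649, 0.0023, 0.1904]
orientation: [0.41, -3.114, -0.001]
force: [-0.5, -0.1, 0.0]
opening: 0.093
gripper_force: 0.0
```

Run:
```python
from h import *
s=robot.read_state();print(s['t'],s['tool_pos'],s['orientation'],s['force'])
C=cam('wrist');a=robot.read_camera('wrist');np.save('w1.npy',a)
import pickle;pickle.dump(C,open('w1.pkl','wb'))
cv2.imwrite('pics/w1.png',a[:,:,::-1])
for o in robot.outline_of('wrist','stand')[:1]: print(rect(o['pixels'],.008,C))
print(proj([[.565,.003,.063]],C))
```

```text
2.25 [0.56489182 0.00228728 0.19037672] [ 4.09975073e-01 -3.11414266e+00 -7.31114973e-04] [-0.48847527 -0.07516759  0.01989487]
(array([5.68e+02, 3.00e-01]), array([229.4, 150.4]), 14.8)
[[281.63358806 204.57112021]]
```

View pics/w1.png

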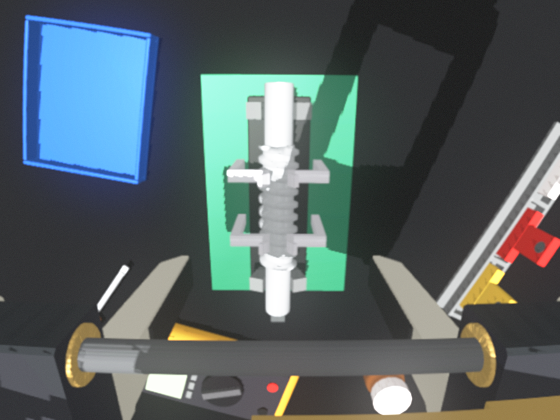

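The wrist view shows the stand square in the picture: base from (203,75) to (357,290), thread between rows 145 and 265 near column 278, posts at rows 175 and 240. Next I'll straighten the thread strip.

```bash
cat > strip.py <<'E'
from h import *
import pickle,sys
a=np.load('w1.npy');C=pickle.load(open('w1.pkl','rb'))
c=np.array([.568,.0003]);th=np.radians(14.8);ex=np.array([np.cos(th),np.sin(th)]);ey=np.array([-ex[1],ex[0]])
u=np.arange(-70,70,.25)/1000;v=np.arange(-24,24,.25)/1000
U,V=np.meshgrid(u,v)
z=.045+np.sqrt(np.maximum(.018**2-V**2,0)) 
X=np.c_[(c+U.reshape(-1,1)*ex+V.reshape(-1,1)*ey),z.reshape(-1)]
p=proj(X,C).reshape(len(v),len(u),2).astype(np.float32)
S=cv2.remap(a,p[...,0],p[...,1],cv2.INTER_CUBIC)
cv2.imwrite('pics/strip.png',cv2.resize(S,None,fx=1.4,fy=2.5)[:,:,::-1])
g=cv2.cvtColor(S,cv2.COLOR_RGB2GRAY).astype(float)
for lo,hi in((-19,-15),(-15,-8),(-8,0),(0,8),(8,15),(15,19)):
  for xl,xh in ((-24,24),(-50,50)):
    k=(v*1000>=lo)&(v*1000<hi);m=(u*1000>xl)&(u*1000<xh);f=g[k].mean(0)[m];f-=np.poly1d(np.polyfit(u[m],f,3))(u[m]);w=np.hanning(m.sum())
    print(lo,xl,[(P,round(abs((f*w*np.exp(2j*np.pi*u[m]*1000/P)).sum())/w.sum(),2)) for P in(7,8,9,10,11,12,13)])
E
python3 strip.py
```

```text
-19 -24 [(7, np.float64(2.71)), (8, np.float64(0.61)), (9, np.float64(5.17)), (10, np.float64(13.57)), (11, np.float64(20.16)), (12, np.float64(22.82)), (13, np.float64(22.08))]
-19 -50 [(7, np.float64(2.36)), (8, np.float64(0.8)), (9, np.float64(0.4)), (10, np.float64(2.42)), (11, np.float64(13.46)), (12, np.float64(19.99)), (13, np.float64(17.36))]
-15 -24 [(7, np.float64(0.63)), (8, np.float64(0.82)), (9, np.float64(2.01)), (10, np.float64(3.77)), (11, np.float64(4.85)), (12, np.float64(4.95)), (13, np.float64(4.31))]
-15 -50 [(7, np.float64(0.75)), (8, np.float64(1.0)), (9, np.float64(0.7)), (10, np.float64(1.48)), (11, np.float64(3.67)), (12, np.float64(3.34)), (13, np.float64(2.88))]
-8 -24 [(7, np.float64(0.41)), (8, np.float64(0.09)), (9, np.float64(0.64)), (10, np.float64(1.47)), (11, np.float64(1.98)), (12, np.float64(2.1)), (13, np.float64(1.95))]
-8 -50 [(7, np.float64(0.37)), (8, np.float64(0.88)), (9, np.float64(1.28)), (10, np.float64(1.75)), (11, np.float64(2.27)), (12, np.float64(1.18)), (13, np.float64(0.37))]
0 -24 [(7, np.float64(0.55)), (8, np.float64(0.06)), (9,
[... 280 characters left out ...]
.81))]
8 -24 [(7, np.float64(0.37)), (8, np.float64(0.56)), (9, np.float64(1.96)), (10, np.float64(3.23)), (11, np.float64(3.84)), (12, np.float64(3.97)), (13, np.float64(3.82))]
8 -50 [(7, np.float64(0.19)), (8, np.float64(0.87)), (9, np.float64(0.81)), (10, np.float64(2.45)), (11, np.float64(2.29)), (12, np.float64(2.03)), (13, np.float64(2.05))]
15 -24 [(7, np.float64(1.51)), (8, np.float64(1.94)), (9, np.float64(7.53)), (10, np.float64(12.77)), (11, np.float64(15.59)), (12, np.float64(16.43)), (13, np.float64(16.01))]
15 -50 [(7, np.float64(0.81)), (8, np.float64(2.18)), (9, np.float64(2.6)), (10, np.float64(8.28)), (11, np.float64(10.35)), (12, np.float64(10.69)), (13, np.float64(9.3))]
```

View pics/strip.png

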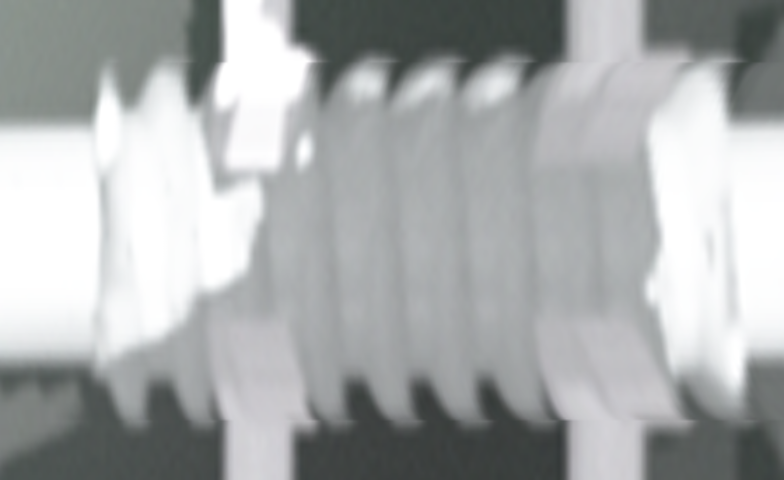

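The strip shows grooves about 68 px (12.1 mm) apart, so the pitch is 12 and yellow is the first candidate. One groove lies at about x = +1.4 mm. Next I'll go to the yellow leaf.

```bash
python3 -c "
from h import *
go(.6,.245,.15,168.7)"
```

```text
[-0.0973, 0.2233, 0.0408] [0.03, -0.02, 26.45]
```

>>> carry_out --pt "-0.097 0.223 0.0 0 0 26.4" --pt "-0.097 0.223 0.0 0 0 26.4" --pt "-0.097 0.223 0.0 0 0 26.4" --pt "-0.097 0.223 0.04 0 0 26.4" --pt "-0.097 0.223 0.04 0 0 26.4" --pt "-0.097 0.223 0.04 0 0 26.4" --pt "-0.097 0.223 0.04 0 0 26.4"

```text
t: 3.22
tool_pos: [0.6008, 0.2428, 0.152]
orientation: [0.309, 3.125, 0.0]
force: [0.0, -0.8, 0.8]
opening: 0.0927
gripper_force: 0.0
```

Run:
```python
from h import *
s=robot.read_state();print(s['t'],s['tool_pos'])
C=cam('wrist');a=robot.read_camera('wrist')
b=a.copy()
for n in('rack','leaf_yellow_mid','leaf_red_mid'):
  for o in robot.outline_of('wrist',n)[:1]:
    m=o['pixels']; print(n,o['conf'],o['pixel'],rect(m,.022 if n=='rack' else .066,C)); 
    if n!='rack': print(rect(m,.028,C))
    b[m.astype(np.uint8)-cv2.erode(m.astype(np.uint8),np.ones((3,3)))>0]=[255,0,255]
    np.save('m_'+n+'.npy',m)
cv2.imwrite('pics/w2.png',b[:,:,::-1])
```

```text
3.225 [0.60077335 0.24277071 0.15201318]
rack 0.74 [255.7, 380.6] (array([765.6, 180.2]), array([46.2, 93.4]), 76.4)
leaf_yellow_mid 0.83 [288.9, 218.4] (array([601.3, 249.6]), array([11. , 57.1]), 82.9)
(array([613.8, 248.2]), array([12.7, 65.7]), 82.9)
leaf_red_mid 0.84 [289.5, 134.4] (array([539.6, 260.8]), array([ 9.9, 50.9]), 79.4)
(array([542.9, 261.2]), array([11.4, 58.6]), 79.4)
```

View pics/w2.png

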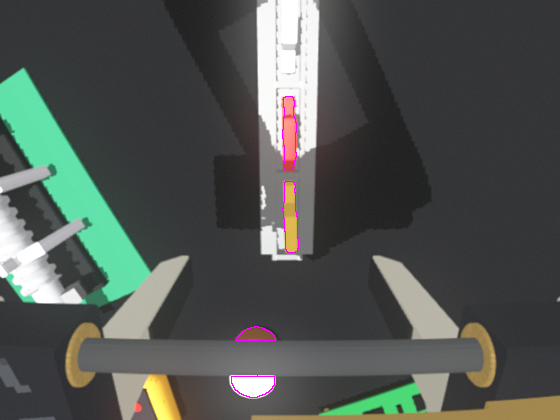

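The picture shows the yellow leaf at (290,217) and red at (289,133) in the rack, with white beyond and the jar at (253,362), clear of the fingers. I'll fit the leaf silhouette for an exact pose.

```bash
cat >> h.py <<'E'
from scipy.optimize import minimize
def leafpose(mask,C,x0,z0=.004,S=4):
    "fit x,y (m), yaw (deg) of an upright leaf, tips at height z0, to its outline"
    M=cv2.resize(mask.astype(np.uint8),None,fx=S,fy=S,interpolation=cv2.INTER_NEAREST)
    B=[(sx*L,sy*.005,z0+z) for L,a,b in((.03,.004,.024),(.015,.024,.062)) for z in(a,b) for sx in(-1,1) for sy in(-1,1)]
    def f(p):
        h=np.radians(p[2]*100);c,s=np.cos(h),np.sin(h)
        X=np.array([(p[0]+c*x-s*y,p[1]+s*x+c*y,z) for x,y,z in B])
        q=(proj(X,C)+.5)*S; I=np.zeros_like(M)
        for k in(q[:8],q[8:]): cv2.fillConvexPoly(I,cv2.convexHull(np.round(k).astype(np.int32)),1)
        return 1-(I&M).sum()/(I|M).sum()
    x0=np.array([x0[0],x0[1],x0[2]/100]); sim=np.vstack([x0,x0+[.008,0,0],x0+[0,.006,0],x0+[0,0,.06]])
    r=minimize(f,x0,method='Nelder-Mead',options=dict(initial_simplex=sim,maxiter=250,xatol=1e-5,fatol=1e-5))
    return r.x*[1,1,100],r.fun
E
python3 - <<'E'
from h import *
C=cam('wrist')
for n,x in(('yellow',(.6126,.2433,-11)),('red',(.539,.258,-11))):
  print(n,leafpose(np.load(f'm_leaf_{n}_mid.npy'),C,x))
p,_=leafpose(np.load('m_leaf_yellow_mid.npy'),C,(.6126,.2433,-11))
go(p[0],p[1],.033,p[2]+180)
E
```

```text
yellow (array([  0.61520399,   0.24741127, -10.42820598]), np.float64(0.07295066231522362))
red (array([  0.5432154 ,   0.25985173, -11.4605699 ]), np.float64(0.14008594962397036))
 [-0.0126, 0.0077, 0.1189] [0.04, 0.09, -0.96]
```

>>> carry_out --pt "-0.0125 0.0075 0.05 0 0 -1" --pt "-0.0125 0.0075 0.1 0 0 -1" --pt "-0.0125 0.0075 0.119 0 0 -1" --pt "-0.0125 0.0075 0.119 0 0 -1" --jaw 90 --force 20

```text
t: 3.92
tool_pos: [0.6133, 0.2475, 0.0307]
orientation: [-0.283, -3.126, 0.002]
force: [0.2, -0.4, -0.6]
opening: 0.0615
gripper_force: 0.0
```

>>> carry_out --pt "0 0 0 0 0 0" --pt "0 0 0 0 0 0" --pt "0 0 0 0 0 0" --pt "0 0 0 0 0 0" --pt "0 0 0 0 0 0" --pt "0 0 0 0 0 0" --jaw 255

```text
t: 4.68
tool_pos: [0.6142, 0.2483, 0.0317]
orientation: [-0.282, -3.129, -0.0]
force: [0.3, -0.6, 0.4]
opening: 0.0099
gripper_force: 20.0
```

```bash
python3 -c "
from h import *
go(.6142,.2483,.15,169.6,'up')
go(.5694,.0007,.15,194.8,'over')"
```

```text
up [-0.0, 0.0, -0.1183] [0.0, -0.0, 0.1]
over [-0.0002, -0.2516, -0.1183] [0.0, -0.0, -25.1]
```

>>> carry_out --pt "0 0 -0.05 0 0 0" --pt "0 0 -0.1 0 0 0" --pt "0 -0.05 -0.118 0 0 -5" --pt "0 -0.1 -0.118 0 0 -10" --pt "0 -0.16 -0.118 0 0 -16" --pt "0 -0.21 -0.118 0 0 -21" --pt "0 -0.2515 -0.118 0 0 -25.1" --pt "0 -0.2515 -0.118 0 0 -25.1" --pt "0 -0.2515 -0.118 0 0 -25.1"

```text
t: 5.8
tool_pos: [0.5693, 0.0011, 0.1496]
orientation: [-0.403, 3.116, 0.001]
force: [0.5, -0.3, -0.2]
opening: 0.0099
gripper_force: 20.0
```

Run:
```python
from h import *
s=robot.read_state();print(s['t'],s['tool_pos'],s['force'])
C=cam('wrist');a=robot.read_camera('wrist')
cv2.imwrite('pics/w3.png',a[:,:,::-1])
for o in robot.outline_of('wrist','stand')[:1]: print(rect(o['pixels'],.008,C))
o=robot.outline_of('wrist','leaf_yellow_mid')[:1]
if o: print(leafpose(o[0]['pixels'],C,(*s['tool_pos'][:2],14.8),s['tool_pos'][2]-.0277))
go(.5694,.0007,.115,194.8)
```

```text
5.8 [0.56928636 0.00111345 0.14964525] [ 0.47795879 -0.27103945 -0.21539751]
(array([5.69988994e-01, 5.66711530e-04, 1.44614759e+01]), np.float64(0.04265522463402327))
 [0.0003, -0.0012, 0.0346] [0.01, -0.0, 0.06]
```

View pics/w3.png

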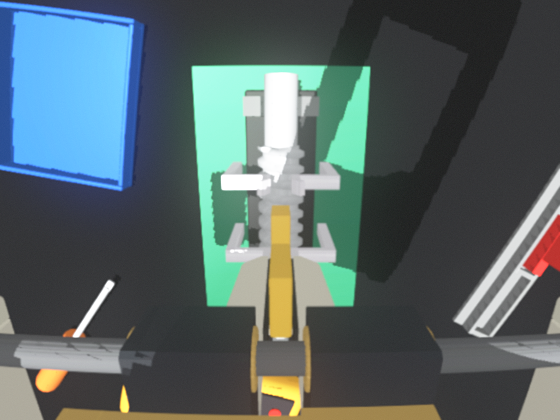

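The yellow leaf hangs at (280,270), centred between the posts (front pair inner ends at (265,252) and (308,252)), so I'll lower it.

>>> carry_out --pt "0 -0.0005 0.02 0 0 0" --pt "0 -0.0005 0.04 0 0 0" --pt "0 -0.0005 0.052 0 0 0" --pt "0 -0.0005 0.055 0 0 0" --pt "0 -0.0005 0.055 0 0 0" --pt "0 -0.0005 0.055 0 0 0"

```text
t: 6.7
tool_pos: [0.57, 0.0002, 0.0955]
orientation: [-0.404, 3.114, -0.0]
force: [0.6, -0.5, -0.4]
opening: 0.01
gripper_force: 20.0
```

>>> carry_out --pt "0 0 0.002 0 0 0" --pt "0 0 0.004 0 0 0" --pt "0 0 0.005 0 0 0" --pt "0 0 0.005 0 0 0"

```text
t: 7.2
tool_pos: [0.5696, 0.0003, 0.0903]
orientation: [-0.405, 3.115, -0.0]
force: [-1.9, -0.1, 5.0]
opening: 0.0102
gripper_force: 20.0
```

>>> carry_out --pt "0.001 0 0 0 0 0" --pt "0.001 0 0 0 0 0"

```text
t: 7.45
tool_pos: [0.5691, 0.0001, 0.0903]
orientation: [-0.404, 3.114, -0.0]
force: [1.8, 0.1, 4.8]
opening: 0.0098
gripper_force: 20.0
```

>>> carry_out --pt "0.001 0 0 0 0 0" --pt "0.001 0 0 0 0 0"

```text
t: 7.7
tool_pos: [0.5682, -0.0002, 0.0904]
orientation: [-0.404, 3.114, -0.001]
force: [2.6, 1.2, 5.8]
opening: 0.0097
gripper_force: 20.0
```

>>> carry_out --pt "0.001 0 0 0 0 0" --pt "0.002 0 0 0 0 0" --pt "0.002 0 0 0 0 0"

```text
t: 8.07
tool_pos: [0.5664, -0.0008, 0.0904]
orientation: [-0.404, 3.113, -0.001]
force: [2.3, 0.4, 6.4]
opening: 0.01
gripper_force: 20.0
```

>>> carry_out --pt "0.001 0 -0.0003 0 0 0" --pt "0.002 0 -0.0003 0 0 0" --pt "0.002 0 -0.0003 0 0 0"

```text
t: 8.45
tool_pos: [0.5624, -0.0013, 0.0889]
orientation: [0.404, -3.113, -0.001]
force: [0.4, -0.2, -0.1]
opening: 0.0098
gripper_force: 20.0
```

>>> carry_out --pt "0.001 0 0 0 0 0" --pt "0.002 0 0 0 0 0" --pt "0.002 0 0 0 0 0"

```text
t: 8.82
tool_pos: [0.5613, -0.0017, 0.0897]
orientation: [0.405, -3.115, -0.0]
force: [-0.6, -0.5, -0.5]
opening: 0.0095
gripper_force: 20.0
```

>>> carry_out --pt "0 0 0.0015 0 0 0" --pt "0 0 0.0015 0 0 0"

```text
t: 9.07
tool_pos: [0.5615, -0.0017, 0.0882]
orientation: [0.405, -3.115, -0.0]
force: [0.2, -0.0, 0.1]
opening: 0.0099
gripper_force: 20.0
```

Below the crests with no force, so I'll press on.

>>> carry_out --pt "0 0 0.001 0 0 0" --pt "0 0 0.0015 0 0 0" --pt "0 0 0.0015 0 0 0"

```text
t: 9.45
tool_pos: [0.5616, -0.0017, 0.0869]
orientation: [0.405, -3.115, -0.0]
force: [-0.3, -0.0, -0.5]
opening: 0.0097
gripper_force: 20.0
```

>>> carry_out --pt "0 0 0.001 0 0 0" --pt "0 0 0.001 0 0 0"

```text
t: 9.7
tool_pos: [0.5617, -0.0018, 0.0865]
orientation: [-0.405, 3.115, -0.0]
force: [-2.9, -0.4, 4.9]
opening: 0.0098
gripper_force: 20.0
```

>>> carry_out --pt "0.0006 0 0.0004 0 0 0" --pt "0.0006 0 0.0004 0 0 0"

```text
t: 9.95
tool_pos: [0.5617, -0.0018, 0.0865]
orientation: [-0.405, 3.114, -0.0]
force: [-2.5, 0.5, 6.1]
opening: 0.0101
gripper_force: 20.0
```

It is seated: 3.9 mm below the crests and locked along x. I'll release and retreat.

>>> carry_out --pt "0 0 0 0 0 0" --pt "0 0 0 0 0 0" --pt "0 0 0 0 0 0" --jaw 150

```text
t: 10.32
tool_pos: [0.5609, -0.0019, 0.0853]
orientation: [0.405, -3.115, -0.0]
force: [0.0, 0.2, -0.6]
opening: 0.0351
gripper_force: 0.0
```

>>> carry_out --pt "0 0 -0.03 0 0 0" --pt "0 0 -0.08 0 0 0" --pt "0 0 -0.12 0 0 0" --pt "0 0 -0.12 0 0 0" --pt "0 0 -0.12 0 0 0"

```text
t: 10.95
tool_pos: [0.5607, -0.0019, 0.2048]
orientation: [0.405, -3.115, -0.0]
force: [-1.1, 0.7, -0.4]
opening: 0.0382
gripper_force: 0.0
```

Run:
```python
from h import *
s=robot.read_state();print(s['t'],s['tool_pos'],s['force'],s['opening'])
C=cam('wrist');a=robot.read_camera('wrist')
cv2.imwrite('pics/w4.png',a[:,:,::-1])
o=robot.outline_of('wrist','leaf_yellow_mid')[:1]
if o:
  for z in(.059,.063): print(z,leafpose(o[0]['pixels'],C,(.5617,-.0018,14.8),z))
```

```text
10.95 [ 0.56074429 -0.00187899  0.20478852] [-1.11864754  0.66096902 -0.38653097] 0.0381960283333979
0.059 (array([ 5.62421823e-01, -3.88647988e-03,  1.27875575e+01]), np.float64(0.20501757750079896))
0.063 (array([ 5.61064953e-01, -4.88379771e-03,  1.13357888e+01]), np.float64(0.1991972961554711))
```

View pics/w4.png

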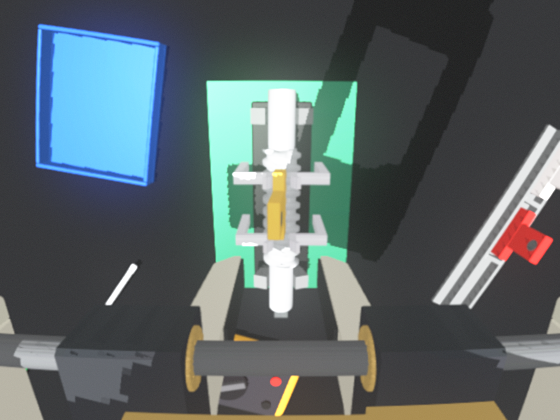

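The yellow leaf stands released in the thread at (277,205), leaning slightly on the posts with clearly less than 0.3 rad of tilt. Red at (520,235) is undisturbed in the rack, and so is white near (550,185). I'll hand the job in.

```bash
python3 -c "
from plant import robot
print(robot.close_job())"
```

```text
the job is handed in; nothing more can be done
None
```

The yellow leaf (pitch 12) fits: it dropped 3.9 mm below the crests and locked lengthways, and I left it released and fully home, leaning slightly on the posts; red and white were not tried, as the camera showed a 12 mm pitch, and stay in the rack; the job is handed in at about 11 s with no verdict returned.

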